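Sort microscope eyeguards by feel and by hand

TASK

Sort the four rubber microscope eyeguards on the mat by squeezing them: any that have gone hard go into the red tray, and the ones still soft go into the blue tray if left-handed or the green tray if right-handed. Stand each one upright on the floor of its tray, none on top of another, and leave the bottle, both vials and the slide box where they are.

Things in the scene. Friction and masses are not known exactly. Their poses are not given: they have to be found in the camera images.
- guard_a_mid (a point): centre of a black eyeguard, 17 mm above its underside: upright ring 40 x 40 mm, 34 mm tall, 35 g. z up; +y to its grey wing (20 mm wide, rises to 46 mm, leans out to 25 mm). Grip its flat +x and -x walls (20 mm wide, 4 to 34 mm up). Soft: each gives 4 mm (from 3 N, fully at 9 N), so 32 mm wide in the grip; hard: stays 40 mm. Firmness can't be seen; letters tell nothing.
- guard_a_lug (a point): top centre of that eyeguard's orange lug (11 x 10 mm, 14 mm tall), at its foot opposite the wing (21.5 mm from centre), 15.5 mm to one side. Seen from above with the wing pointing up the page: lug on the left (guard's -x) = LEFT-handed guard, lug on the right (+x) = RIGHT-handed.
- guard_b_mid (a point): centre of a black eyeguard, 17 mm above its underside: upright ring 40 x 40 mm, 34 mm tall, 35 g. z up; +y to its grey wing (20 mm wide, rises to 46 mm, leans out to 25 mm). Grip its flat +x and -x walls (20 mm wide, 4 to 34 mm up). Soft: each gives 4 mm (from 3 N, fully at 9 N), so 32 mm wide in the grip; hard: stays 40 mm. Firmness can't be seen; letters tell nothing.
- guard_b_lug (a point): top centre of that eyeguard's orange lug (11 x 10 mm, 14 mm tall), at its foot opposite the wing (21.5 mm from centre), 15.5 mm to one side. Seen from above with the wing pointing up the page: lug on the left (guard's -x) = LEFT-handed guard, lug on the right (+x) = RIGHT-handed.
- guard_c_mid (a point): centre of a black eyeguard, 17 mm above its underside: upright ring 40 x 40 mm, 34 mm tall, 35 g. z up; +y to its grey wing (20 mm wide, rises to 46 mm, leans out to 25 mm). Grip its flat +x and -x walls (20 mm wide, 4 to 34 mm up). Soft: each gives 4 mm (from 3 N, fully at 9 N), so 32 mm wide in the grip; hard: stays 40 mm. Firmness can't be seen; letters tell nothing.
- guard_c_lug (a point): top centre of that eyeguard's orange lug (11 x 10 mm, 14 mm tall), at its foot opposite the wing (21.5 mm from centre), 15.5 mm to one side. Seen from above with the wing pointing up the page: lug on the left (guard's -x) = LEFT-handed guard, lug on the right (+x) = RIGHT-handed.
- guard_d_mid (a point): centre of a black eyeguard, 17 mm above its underside: upright ring 40 x 40 mm, 34 mm tall, 35 g. z up; +y to its grey wing (20 mm wide, rises to 46 mm, leans out to 25 mm). Grip its flat +x and -x walls (20 mm wide, 4 to 34 mm up). Soft: each gives 4 mm (from 3 N, fully at 9 N), so 32 mm wide in the grip; hard: stays 40 mm. Firmness can't be seen; letters tell nothing.
- guard_d_lug (a point): top centre of that eyeguard's orange lug (11 x 10 mm, 14 mm tall), at its foot opposite the wing (21.5 mm from centre), 15.5 mm to one side. Seen from above with the wing pointing up the page: lug on the left (guard's -x) = LEFT-handed guard, lug on the right (+x) = RIGHT-handed.
- tray_blue: blue open tray, for soft left guards, fixed to the bench: 115 (x) x 140 (y) x 30 mm tall, walls and floor 4 mm thick (inside 107 x 132 mm). Origin: centre of its underside, on the bench; z up.
- tray_green: green open tray, for soft right guards, fixed to the bench: 115 (x) x 140 (y) x 30 mm tall, walls and floor 4 mm thick (inside 107 x 132 mm). Origin: centre of its underside, on the bench; z up.
- tray_red: red open tray, for hard guards, fixed to the bench: 115 (x) x 140 (y) x 30 mm tall, walls and floor 4 mm thick (inside 107 x 132 mm). Origin: centre of its underside, on the bench; z up.
- mat: flat blue-grey mat, fixed, 220 x 220 x 2 mm, on which the four eyeguards stand in a square about 140 mm apart, turned any way. Origin: centre of its underside.
- bottle_mid (a point): amber bottle with black cap, 72 mm diameter, 165 mm tall, loose, standing on the bench among the trays; this point is on its axis 80 mm above the bench. Bystander.
- vial_mid (a point): small clear vial with white plug, 25 mm diameter, 58 mm tall, loose, standing in the middle of the mat between the eyeguards; this point is half-way up. Bystander.
- vial_yellow_mid (a point): a like vial with a yellow plug (25 mm diameter, 58 mm tall), loose, standing on the bench just off the middle of one edge of the mat; this point is half-way up. Bystander.
- slide_box_mid (a point): grey slide box, 70 x 160 x 32 mm, loose, lying beyond the mat; this point is its centre. Bystander.
Not all that is in view belongs to the job. Leave any pink look-alike of the part that bears guard_d_mid alone. Leave any purple look-alike of the part that bears guard_c_mid alone.

How it is judged:
By the outcome, as a careful person would: the job done as asked, in the order asked, and still so for the second after the job is handed in, with the robot touching nothing.
It also fails if it takes over 72 s, if anything falls off the work surface, if the arm or the gripper's body presses on something with over 40 N, if the wrist force passes 120 N, or if a joint passes its speed limit or range.

ROBOT

A 7-joint arm with a two-finger parallel gripper is mounted at the origin on the work surface. World frame = base frame: x ahead of the robot, y to its left, z up, the work surface at z = 0. Lengths are in m, angles in rad, forces in N, time in s.
With the tool pointing down it reaches from about 0.425 to 0.875 m from the base axis. Payload 8.4 kg.
Tool frame: the origin (TCP) lies between the finger pads; the fingertips stand 25 mm ahead of it and the grasp point (between the pads) lies 6 mm ahead of it; z points along the fingers, y is the direction in which the jaws open and shut (so a half turn about z gives the same grasp; the last joint's range is limited). The gripper opens to 85 mm and grips with 20 to 120 N. Pads are 22 mm wide; open, the fingers measure 114 mm over their backs; the gripper's body (76 mm by 85 mm) begins 54 mm behind the grasp point. The pads swing forward as they close: fully open they stand 13 mm farther back than shut.
Start: joints at [1.124, 0.333, 0.04, 1.465, -0.013, 1.343, -0.059], TCP at [0.222, -0.611, 0.256] pointing down, gripper open.
Joint ranges: [-2.58, 2.58], [-0.38, 2.09], [-1.3, 1.39], [0.25, 2.4], [-1.5, 4.64], [0.08, 2.09], [-2.65, 2.65]. Speed limits (rad/s): [2.22, 2.22, 2.79, 2.79, 3.14, 3.14, 3.14].

INTERFACE

Orientations are given as a unit quaternion [x, y, z, w].
In Python, from plant import robot gives the robot as it stands.
- The arm moves only by the tool servo_tool, never from a script. Its argument "moves" is a list of rows, each a list of 5 numbers: the opening, from 0 (shut) to 1 (fully open), then the shift along the tool's x, y, z scaled (see below), then the turn about the tool's z scaled (see below). A call has 1 to 12 rows; each row shifts and turns the commanded pose from where the row before left it, along the tool's axes as they then stand; what a row does not reach is not made up. The controller multiplies each number of a shift by 0.02 m and each number of a turn by 4 degrees. A row lasts 1/10 s, in which the tool goes at most 50 mm and 8.59 degrees, less where a joint would pass 70% of its speed; a pose out of reach is approached as far as the arm can. A call with a number of a shift or a turn outside -1 to 1 is refused whole. A call with a gripper value outside its range is refused whole. The fingers move at their own pace and stop on an object; "squeeze" is the grip in N (left out, the last holds). Time passes only in rows, so rows that do not move let the fingers close. It gives the time, the measured TCP pose, the force and the opening at its end, in the units of the state.
- robot.observe(): the state, without advancing time (a new reading comes with each control period).
- robot.snapshot(name): name is "scene" or "top" or "wrist"; returns a dict with "img" (420x560x3 uint8, red, green, blue), "fx", "fy", "cx", "cy" (pixels), "cam_to_world" (4x4, takes a point from camera to world coordinates). Camera axes: x right, y down, z forward; pixel columns grow to the right and rows downward; lengths in m; the calibration is good to about 2 mm. The wrist camera is an equidistant fisheye: a pixel r from the principal point sees the ray r / f radians off the axis. A picture is of the moment at which its call begins. There is no depth.
- robot.finish_job(): hands the job in, once; it reports no verdict.
The state is a dict: "time_s": time; "joints": joint angles; "qvel": joint speeds; "effort": joint torques, N m; "ee_pos": TCP position; "tool_rot": TCP orientation; "ft_force": force on the tool from outside, world axes, zero at the start; "torque": the same for the moment, N m; "finger_gap": finger opening in m.
Only numpy, scipy, OpenCV 4.12 (cv2) and the standard library are available. Lean on these libraries where they do the work, as an engineer would, in place of code of your own. Each camera call takes 0.05 s, during which the arm holds its last target.

## Working session

There is one attempt and no reset: what is moved stays moved. The work goes in short steps, Python scripts to look and compute and a tool call to move; the robot and the scene stay as the last step left them, time stands still between calls to the robot, and variables do not carry over. Pictures are saved under pics/ and viewed, and the job is handed in when it is done.

Besides the shell and the picture viewer there is one more tool, called after ">>>" as a command line: name --pt "numbers of a row" for each row, then --argument value for the rest. servo_tool: Moves the arm, as the interface text tells. Its arguments: {"type":"object","properties":{"moves":{"type":"array"},"squeeze":{"type":"number"}},"required":["moves"]}

```bash
ls; mkdir -p pics; cat > h.py <<'E'
import numpy as np,cv2
from plant import robot
def snap(n,f):
    s=robot.snapshot(n); cv2.imwrite('pics/'+f+'.png',s['img'][:,:,::-1]); np.savez('pics/'+f+'.npz',**{k:s[k] for k in s}); return s
def load(f): return dict(np.load('pics/'+f+'.npz'))
def ray(s,u,v):
    T=np.array(s['cam_to_world']); d=np.array([(u-s['cx'])/s['fx'],(v-s['cy'])/s['fy'],1.]); return T[:3,3],T[:3,:3]@d
def onz(s,u,v,z):
    o,d=ray(s,u,v); return o+d*(z-o[2])/d[2]
E
python3 - <<'E'
from h import *
a=snap('top','top0');b=snap('scene','scene0')
for s in(a,b): print(s['fx'],s['cx'],s['cy'],np.round(s['cam_to_world'],3))
o=robot.observe(); print({k:np.round(v,3) for k,v in o.items()})
E
```

```text
pics
514.0626648449517 270.25933995581113 218.06204787965822 [[ 0.004 -0.998  0.059  0.524]
 [-1.    -0.003  0.006 -0.015]
 [-0.005 -0.059 -0.998  1.39 ]
 [ 0.     0.     0.     1.   ]]
403.62461385953605 281.7975760624381 217.13206677419757 [[-0.351  0.517 -0.781  1.294]
 [ 0.936  0.187 -0.297  0.261]
 [-0.007 -0.835 -0.55   0.565]
 [ 0.     0.     0.     1.   ]]
{'time_s': np.float64(0.1), 'joints': array([ 1.124,  0.334,  0.04 ,  1.466, -0.013,  1.343, -0.059]), 'qvel': array([ 0.001, -0.002, -0.001, -0.002, -0.   , -0.   ,  0.002]), 'effort': array([ 3.0000e-03, -6.6002e+01,  1.3700e+00, -4.0648e+01,  1.7000e-02,
        9.0000e-03, -0.0000e+00]), 'ee_pos': array([ 0.221, -0.611,  0.256]), 'tool_rot': array([ 0.985,  0.173, -0.   , -0.001]), 'ft_force': array([-0.409,  0.428,  0.502]), 'torque': array([-0.025, -0.029, -0.016]), 'finger_gap': np.float64(0.086)}
```

View pics/top0.png

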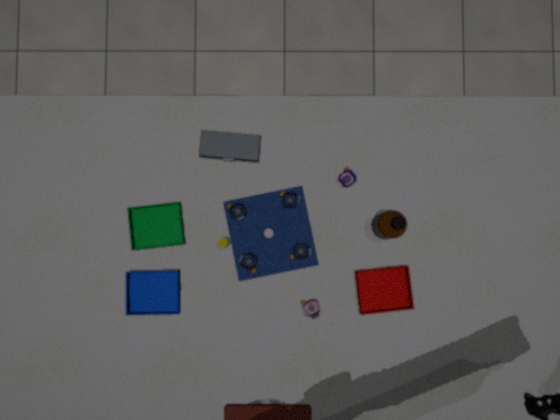

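View pics/scene0.png

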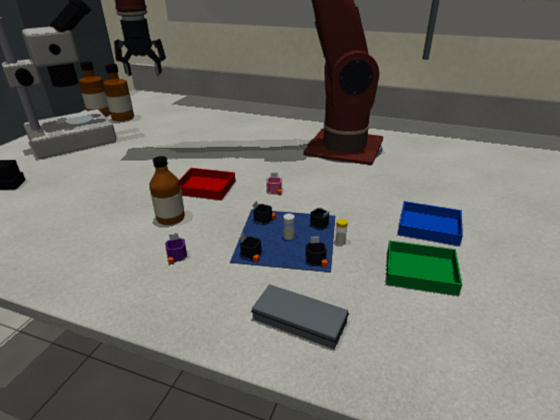

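```bash
python3 - <<'E'
import cv2
i=cv2.imread('pics/top0.png')
print(i.shape)
cv2.imwrite('pics/top0z.png',cv2.resize(i[60:220,180:380],None,fx=4,fy=4,interpolation=cv2.INTER_CUBIC)[:600])
E
```

```text
(420, 560, 3)
```

```bash
python3 - <<'E'
import cv2
i=cv2.imread('pics/top0.png')
import numpy as np
z=cv2.resize(i[175:285,215:325],None,fx=5.4,fy=5.4,interpolation=cv2.INTER_CUBIC)
cv2.imwrite('pics/top0zb.png',np.clip(z.astype(float)*2,0,255).astype('uint8'))
E
```

```text
(no output)
```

View pics/top0zb.png

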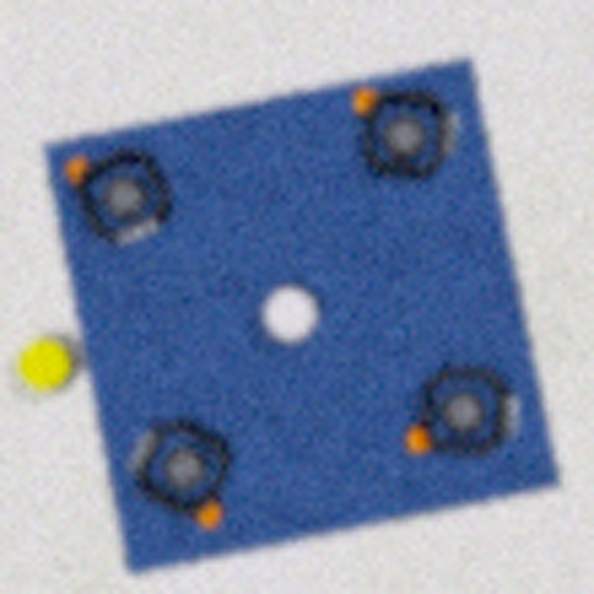

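The top view shows four black guards on the mat, the white vial at its centre, the yellow vial at its left edge, and the pink and purple decoys off the mat. By the lugs, top-left and bottom-right look right-handed, and top-right and bottom-left look left-handed. Next I'll measure these.

```bash
cat >> h.py <<'E'
def cents(m,amin=5):
    n,l,st,c=cv2.connectedComponentsWithStats(m.astype('uint8'))
    return [(c[i],st[i]) for i in range(1,n) if st[i][4]>=amin]
E
python3 - <<'E'
from h import *
s=load('top0'); im=s['img']; hsv=cv2.cvtColor(im,cv2.COLOR_RGB2HSV)
H,S,V=[hsv[...,i].astype(int) for i in range(3)]
def show(nm,m,z,amin=5):
    for c,st in cents(m,amin): print(nm,np.round(c,1),st[2:],np.round(onz(s,*c,z),3))
show('orange',(H>5)&(H<20)&(S>180)&(V>100),.016,4)
show('yellow',(H>25)&(H<35)&(S>180)&(V>80),.058)
for nm,lo,hi in(('green',50,75),('blue',104,125),('red',0,3)):
    m=(H>=lo)&(H<=hi)&(S>150)&(V>50)
    for c,st in cents(m,600):
        l=cv2.connectedComponents(m.astype('uint8'))[1]; mm=(l==l[int(c[1]),int(c[0])]).astype('uint8')
        r=cv2.minAreaRect(np.argwhere(mm)[:,::-1].astype(np.float32)); print(nm,st,r,)
        for p in cv2.boxPoints(r): print('   ',np.round(onz(s,*p,.03 if nm!='blue' or st[0]<200 else .002),3))
E
```

```text
orange [291.6 256.2] [2 3 5] [ 0.504 -0.064  0.016]
orange [302.5 302.5] [2 2 4] [ 0.381 -0.093  0.016]
yellow [223. 242.] [ 9  9 53] [0.54  0.115 0.058]
green [ 128  203   56   46 2028] ((155.40365600585938, 225.66494750976562), (41.455726623535156, 51.61906051635742), 83.41805267333984)
    [0.63  0.373 0.03 ]
    [0.646 0.236 0.03 ]
    [0.537 0.222 0.03 ]
    [0.521 0.358 0.03 ]
blue [ 226  188   91   91 4121] ((279.5, 209.5), (419.0, 559.0), 90.0)
    [1.212 0.747 0.002]
    [ 1.213 -0.804  0.002]
    [ 0.078 -0.77   0.002]
    [0.07  0.708 0.002]
blue [ 126  271   54   44 2236] ((152.5, 292.5), (43.0, 53.0), 90.0)
    [0.463 0.373 0.03 ]
    [0.464 0.233 0.03 ]
    [0.352 0.231 0.03 ]
    [0.351 0.371 0.03 ]
red [ 356  266   57   48 1825] ((383.993408203125, 289.4430847167969), (43.44253921508789, 53.223793029785156), 83.41805267333984)
    [ 0.466 -0.231  0.03 ]
    [ 0.482 -0.37   0.03 ]
    [ 0.37  -0.382  0.03 ]
    [ 0.353 -0.243  0.03 ]
```

>>> servo_tool --pt "1 1 -0.93 0 0" --pt "1 1 -0.93 0 0" --pt "1 1 -0.93 0 0" --pt "1 1 -0.93 0 0" --pt "1 1 -0.93 0 0" --pt "1 1 -0.93 0 0" --pt "1 1 -0.93 0 0" --pt "1 1 -0.93 0 0" --pt "1 1 -0.93 0 0" --pt "1 1 -0.93 0 0" --pt "1 1 -0.93 0 0" --pt "1 1 -0.93 0 0" --squeeze 25

```text
time_s: 1.3
ee_pos: [0.3713, -0.3182, 0.256]
tool_rot: [0.985, 0.173, -0.0, -0.0]
ft_force: [-0.5, 1.2, -0.0]
finger_gap: 0.0853
```

>>> servo_tool --pt "1 1 -0.93 0 0" --pt "1 1 -0.93 0 0" --pt "1 1 -0.93 0 0" --pt "1 1 -0.93 0 0" --pt "1 1 -0.93 0 0" --pt "1 1 -0.93 0 0" --pt "1 1 -0.93 0 0" --pt "1 1 -0.93 0 0" --pt "1 1 -0.93 0 0" --pt "1 1 -0.93 0 0" --pt "1 0 0 0 0" --pt "1 0 0 0 0"

```text
time_s: 2.5
ee_pos: [0.4956, -0.0761, 0.256]
tool_rot: [0.985, 0.174, -0.0, -0.0]
ft_force: [-0.2, -0.2, -0.1]
finger_gap: 0.0857
```

```bash
python3 - <<'E'
from h import *
s=snap('wrist','w0'); print(s['fx'],s['cx'],s['cy'],np.round(s['cam_to_world'],3))
o=robot.observe(); print(o['time_s'],o['ee_pos'],o['tool_rot'],o['joints'])
E
```

```text
325.19226210127806 272.5837384625147 209.28406931897786 [[ 0.343 -0.899 -0.272  0.565]
 [-0.939 -0.328 -0.098 -0.052]
 [-0.001  0.289 -0.957  0.373]
 [ 0.     0.     0.     1.   ]]
2.55 [ 0.49537406 -0.07699201  0.25602073] [ 9.84945824e-01  1.72862876e-01 -3.86602003e-04  1.36810096e-05] [ 0.52016677  0.05877317 -0.46911378  1.79762822  0.02783045  1.29237838
 -1.17924619]
```

View pics/w0.png

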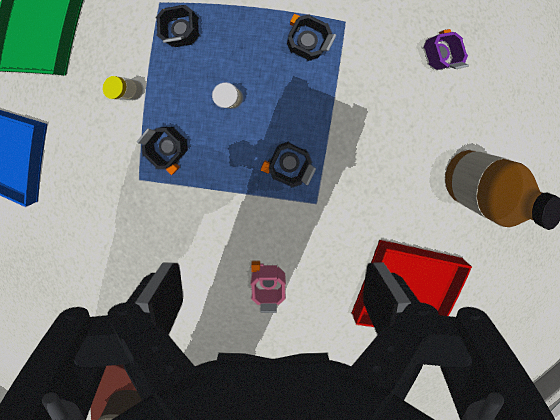

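```bash
python3 - <<'E'
from h import *
im=load('w0')['img'][:,:,::-1]
z=cv2.resize(im[0:210,130:350],None,fx=3.4,fy=2.85,interpolation=cv2.INTER_CUBIC)
z=np.vstack([np.hstack([cv2.resize(im[y:y+56,x:x+64],(400,300),interpolation=cv2.INTER_CUBIC) for x in xs]) for y,xs in ((0,(148,276)),(0,(148,276)))])
t=[(148,0),(276,8),(132,118),(256,134)]
q=[cv2.resize(im[y:y+60,x:x+80],(400,300),interpolation=cv2.INTER_CUBIC) for x,y in t]
z=np.vstack([np.hstack(q[:2]),np.hstack(q[2:])]).astype(float)*1.8
cv2.imwrite('pics/w0z.png',np.clip(z,0,255).astype('uint8'))
E
```

```text
(no output)
```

View pics/w0z.png

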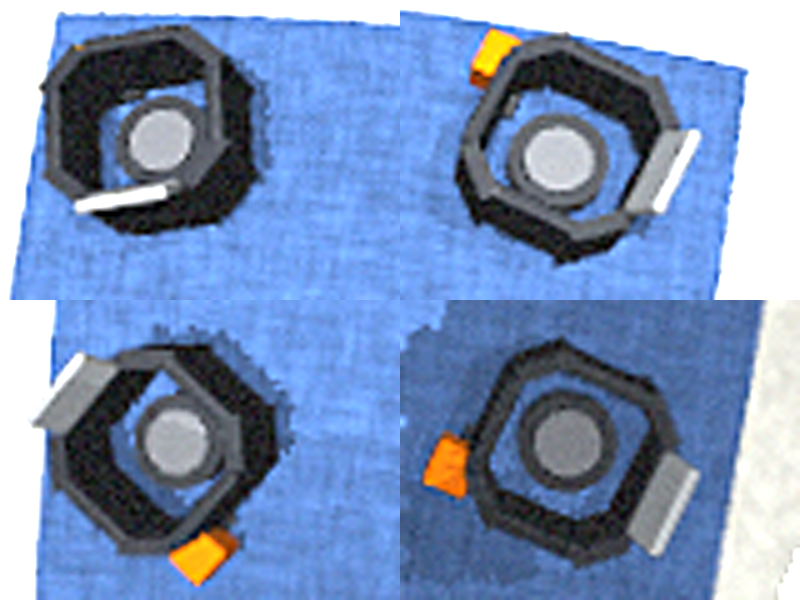

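```bash
python3 - <<'E'
from h import *
im=load('w0')['img'][:,:,::-1]
t=[(155,0),(282,8),(136,120),(260,136)]
for k in (0,2):
    q=[]
    for x,y in t[k:k+2]:
        a=np.clip(cv2.resize(im[y:y+60,x:x+60].astype(np.float32),(400,400),interpolation=cv2.INTER_LINEAR)*2.2,0,255)
        for g in range(0,60,10):
            p=int(g*400/60); cv2.putText(a,str(x+g),(p,395),0,.35,(0,255,255)); cv2.putText(a,str(y+g),(0,p+10),0,.35,(0,255,255)); a[p,::8]=(0,255,0); a[::8,p]=(0,255,0)
        q.append(a)
    cv2.imwrite(f'pics/w0y{k}.png',np.hstack(q))
E
```

```text
[ WARN:0@0.493] global loadsave.cpp:1063 imwrite_ Unsupported depth image for selected encoder is fallbacked to CV_8U.
```

View pics/w0y0.png

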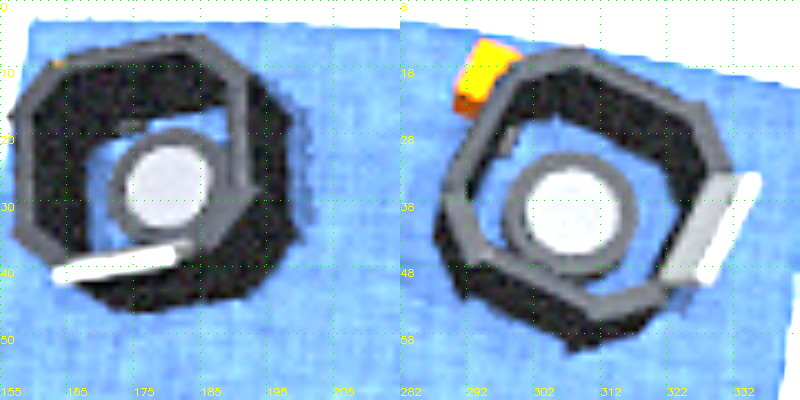

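View pics/w0y2.png

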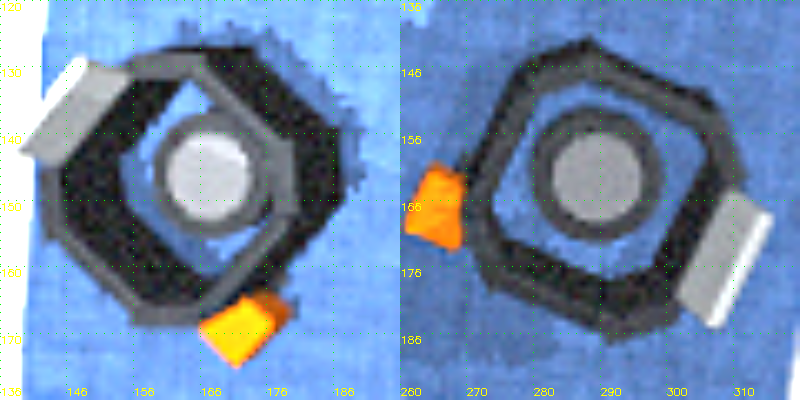

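```bash
cat >> h.py <<'E'
def wray(s,u,v):
    x=(u-s['cx'])/s['fx'];y=(v-s['cy'])/s['fy'];r=np.hypot(x,y)+1e-12
    d=np.array([x/r*np.sin(r),y/r*np.sin(r),np.cos(r)]);T=np.array(s['cam_to_world']);return T[:3,3],T[:3,:3]@d
def wonz(s,u,v,z):
    o,d=wray(s,u,v);return o+d*(z-o[2])/d[2]
E
python3 - <<'E'
from h import *
s=load('w0')
# corners ordered: wing-edge first two? list flats: 4 flats as corner pairs, first = wing flat
G={'TL':((155,0),[(200,245),(60,270),(18,232),(18,110),(65,60),(195,38),(243,80),(252,190)],(60,62)),
'TR':((282,8),[(333,175),(275,290),(190,320),(60,250),(45,190),(105,75),(180,48),(300,105)],(92,62)),
'BL':((136,120),[(45,160),(130,68),(200,55),(293,150),(292,205),(205,315),(135,320),(47,215)],(233,335)),
'BR':((260,136),[(330,190),(285,315),(215,335),(85,275),(72,205),(125,80),(185,65),(300,112)],(38,205))}
for k,(o,c,l) in G.items():
    P=np.array([wonz(s,o[0]+a/6.667,o[1]+b/6.667,.036)[:2] for a,b in c]); m=P.mean(0)
    # ideal octagon clockwise seen from above (image order): wing flat left->right?
    L=wonz(s,o[0]+l[0]/6.667,o[1]+l[1]/6.667,.016)[:2]
    w=(P[0]+P[1])/2-m; area=0.5*np.sum(P[:,0]*np.roll(P[:,1],-1)-P[:,1]*np.roll(P[:,0],-1))
    # procrustes fit
    I=np.array([(10,20),(-10,20),(-20,10),(-20,-10),(-10,-20),(10,-20),(20,-10),(20,10)])*1e-3
    if area<0: I=I*[-1,1]
    Q=P-m; z=np.sum((Q[:,0]+1j*Q[:,1])*np.conj(I[:,0]+1j*I[:,1])); th=np.angle(z); sc=abs(z)/np.sum(I**2)
    R=np.array([[np.cos(th),-np.sin(th)],[np.sin(th),np.cos(th)]]); res=Q-(I@R.T)*sc
    print(k,'c',np.round(m,4),'yaw',round(np.degrees(th),1),'sc',round(sc,3),'rms mm',round(1e3*np.sqrt((res**2).sum(1).mean()),2),'lug in guard mm',np.round(1e3*R.T@(L-m),1))
for nm,p,z in(('vial',(225,95),.06),('yel',(114,87),.058)): print(nm,np.round(wonz(s,*p,z),3))
E
```

```text
TL c [0.6263 0.0802] yaw 112.5 sc 0.961 rms mm 1.59 lug in guard mm [ 18.2 -25.4]
TR c [ 0.6569 -0.059 ] yaw 174.7 sc 0.995 rms mm 1.39 lug in guard mm [-17.4 -22.7]
BL c [0.4929 0.0496] yaw -26.0 sc 0.976 rms mm 2.08 lug in guard mm [-17.1 -22.7]
BR c [ 0.5203 -0.0875] yaw 175.7 sc 0.959 rms mm 1.8 lug in guard mm [ 14.7 -21.7]
vial [ 0.567 -0.003  0.06 ]
yel [0.543 0.114 0.058]
```

>>> servo_tool --pt "1 0.99 0.92 0.3 0" --pt "1 0 0 0.7 -1" --pt "1 0 0 0.7 -1" --pt "1 0 0 0.7 -1" --pt "1 0 0 0.7 -1" --pt "1 0 0 0.7 -1" --pt "1 0 0 0.7 -1" --pt "1 0 0 0.7 -1" --pt "1 0 0 0.7 -1" --pt "1 0 0 0.7 -1" --pt "1 0 0 0.7 -1" --pt "1 0 0 0.7 -1"

```text
time_s: 3.75
ee_pos: [0.5201, -0.0885, 0.0957]
tool_rot: [0.848, 0.53, -0.0, 0.0]
ft_force: [0.4, 0.3, 0.5]
finger_gap: 0.0853
```

>>> servo_tool --pt "1 0 0 0 -1" --pt "1 0 0 0 -1" --pt "1 0 0 0 -1" --pt "1 0 0 0 -1" --pt "1 0 0 0 -1" --pt "1 0 0 0 -0.4" --pt "1 0 0 0 0"

```text
time_s: 4.45
ee_pos: [0.5203, -0.0879, 0.0962]
tool_rot: [0.735, 0.678, -0.0, -0.0]
ft_force: [-0.1, 0.5, 0.3]
finger_gap: 0.0849
```

```bash
cat >> h.py <<'E'
def st():
    o=robot.observe(); q=np.array(o['tool_rot']); from scipy.spatial.transform import Rotation as R
    M=R.from_quat(q).as_matrix(); yaw=np.degrees(np.arctan2(M[1,0],M[0,0]))
    print('t',round(float(o['time_s']),2),'pos',np.round(o['ee_pos'],4),'toolx yaw',round(yaw,1),'gap',round(float(o['finger_gap']),4),'F',np.round(o['ft_force'],1),'tilt',np.round(M[2],3),'j7',round(float(o['joints'][6]),2)); return np.array(o['ee_pos']),M,yaw
def go(x,y,z,yaw):
    p,M,y0=st(); d=M.T@(np.array([x,y,z])-p); print('tool shift units',np.round(d/.02,2),'turn units',round(-((yaw-y0+180)%360-180)/4,2))
    return d
E
python3 - <<'E'
from h import *
s=snap('wrist','w1'); go(.5203,-.0875,.032,85.7)
E
```

```text
t 4.5 pos [ 0.5203 -0.0877  0.0962] toolx yaw 85.4 gap 0.0853 F [ 0.4  0.3 -0.7] tilt [-0. -0. -1.] j7 -0.15
tool shift units [ 0.01 -0.    3.21] turn units -0.08
```

View pics/w1.png

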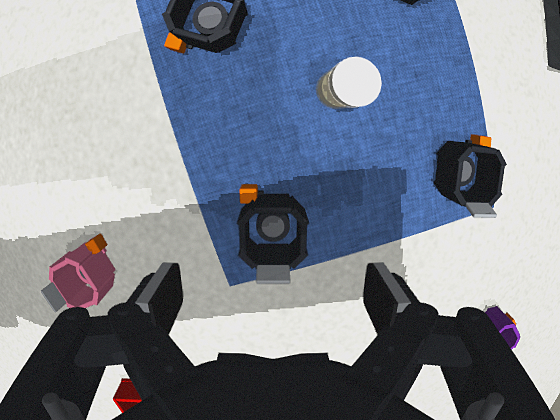

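The guard sits centred between the jaws at column 273, with the wing toward the camera bottom and the lug at (249,192). I'll descend and squeeze.

>>> servo_tool --pt "1 0 0 0.8 0" --pt "1 0 0 0.8 0" --pt "1 0 0 0.8 0" --pt "1 0 0 0.75 0" --pt "0 0 0 0 0" --pt "0 0 0 0 0" --pt "0 0 0 0 0" --pt "0 0 0 0 0" --pt "0 0 0 0 0" --pt "0 0 0 0 0" --squeeze 25

```text
time_s: 5.5
ee_pos: [0.5216, -0.087, 0.0347]
tool_rot: [0.734, 0.679, 0.001, 0.001]
ft_force: [-0.8, -0.3, 6.6]
finger_gap: 0.0308
```

```bash
python3 - <<'E'
from h import *
st()
E
```

```text
t 5.5 pos [ 0.5216 -0.087   0.0347] toolx yaw 85.5 gap 0.0308 F [-0.8 -0.3  6.6] tilt [-0.     0.002 -1.   ] j7 -0.21
```

Gap is 31 mm, so this one is soft. It's the bottom-right guard, right-handed, so it goes in green. Lifting and carrying it over.

>>> servo_tool --pt "0 0 0 -0.9 0" --pt "0 0 0 -0.9 0" --pt "0 0 0 -0.9 0" --pt "0 0 0 -0.9 0" --pt "0 0 0 -0.9 0" --pt "0 1 0.06 0 0" --pt "0 1 0.06 0 0" --pt "0 1 0.06 0 0" --pt "0 1 0.06 0 0" --pt "0 1 0.06 0 0" --pt "0 1 0.06 0 0" --pt "0 1 0.06 0 0"

```text
time_s: 6.7
ee_pos: [0.5402, 0.0527, 0.124]
tool_rot: [0.734, 0.679, 0.0, 0.0]
ft_force: [-0.1, 1.0, -0.7]
finger_gap: 0.0308
```

>>> servo_tool --pt "0 1 0.06 0 0" --pt "0 1 0.06 0 0" --pt "0 1 0.06 0 0" --pt "0 1 0.06 0 0" --pt "0 1 0.06 0 0" --pt "0 1 0.06 0 0" --pt "0 1 0.06 0 0" --pt "0 1 0.06 0 0" --pt "0 1 0.06 0 -1" --pt "0 1 0.06 0 -1" --pt "0 1 0.06 0 -0.8" --pt "0 0 0 0 0"

```text
time_s: 7.9
ee_pos: [0.5651, 0.2743, 0.1239]
tool_rot: [0.662, 0.749, 0.001, -0.001]
ft_force: [-0.4, 1.7, -1.0]
finger_gap: 0.0307
```

```bash
python3 - <<'E'
from h import *
go(.579,.330,.0375,96.7); s=snap('wrist','w2')
E
```

```text
t 7.9 pos [0.5651 0.2743 0.1239] toolx yaw 97.0 gap 0.0307 F [-0.4  1.7 -1. ] tilt [ 0.002  0.    -1.   ] j7 -0.66
tool shift units [2.67 1.03 4.33] turn units 0.09
```

View pics/w2.png

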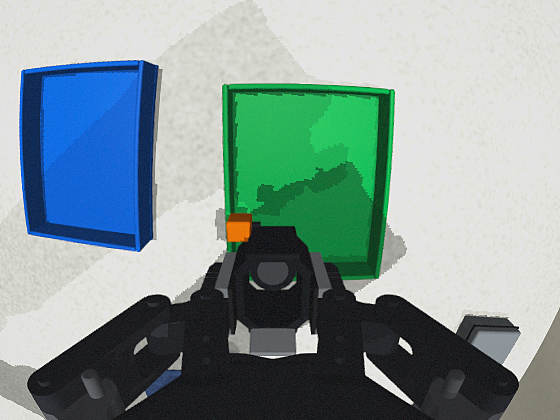

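Guard held level, and the green tray is ahead, with rim corners near (224,86), (394,91) and (382,278). Cross-checking the tray pose.

```bash
python3 - <<'E'
from h import *
s=load('w2')
for p in((224,86),(394,91),(382,278),(22,72),(155,62),(146,250),(22,235)): print(p,np.round(wonz(s,*p,.03),4))
E
```

```text
(224, 86) [0.523  0.3612 0.03  ]
(394, 91) [0.6341 0.3748 0.03  ]
(382, 278) [0.6538 0.2393 0.03  ]
(22, 72) [0.3531 0.3715 0.03  ]
(155, 62) [0.4741 0.3748 0.03  ]
(146, 250) [0.4742 0.2403 0.03  ]
(22, 235) [0.348  0.2327 0.03  ]
```

>>> servo_tool --pt "0 1 0.4 0 0" --pt "0 1 0.4 0 0" --pt "0 0.75 0.38 0.3 0" --pt "0 0 0 1 0" --pt "0 0 0 1 0" --pt "0 0 0 1 0" --pt "0 0 0 0.7 0" --pt "0 0 0 0.3 0" --pt "0 0 0 0 0"

```text
time_s: 8.85
ee_pos: [0.5833, 0.3274, 0.0377]
tool_rot: [0.665, 0.747, -0.0, 0.0]
ft_force: [0.6, 0.1, -0.9]
finger_gap: 0.0309
```

```bash
python3 - <<'E'
from h import *
go(.582,.332,.0375,96.7)
E
```

```text
t 8.85 pos [0.5833 0.3274 0.0377] toolx yaw 96.7 gap 0.0309 F [ 0.6  0.1 -0.9] tilt [-0.001 -0.    -1.   ] j7 -0.77
tool shift units [ 0.24 -0.04  0.01] turn units -0.01
```

>>> servo_tool --pt "0 0.24 0 0.05 0" --pt "0.68 0 0 0 0" --pt "0.68 0 0 0 0" --pt "0.68 0 0 0 0" --pt "0.68 0 0 0 0" --pt "0.68 0 0 -0.7 0" --pt "0.68 0 0 -1 0" --pt "0.68 0 0 -1 0" --pt "0.68 -1 0 -1 0" --pt "0.68 -1 0 -1 0" --pt "1 -1 0 0 0" --pt "1 -1 0 0 0"

```text
time_s: 10.05
ee_pos: [0.5924, 0.2529, 0.1325]
tool_rot: [0.664, 0.747, 0.001, 0.001]
ft_force: [0.3, 0.3, 0.0]
finger_gap: 0.0838
```

```bash
python3 - <<'E'
from h import *
go(.6263,.0802,.10,22.5); s=snap('wrist','w3')
E
```

```text
t 10.05 pos [0.5924 0.2529 0.1325] toolx yaw 96.7 gap 0.0838 F [0.3 0.3 0. ] tilt [ 0.     0.002 -1.   ] j7 -0.61
tool shift units [-8.77  0.67  1.62] turn units 18.56
```

View pics/w3.png

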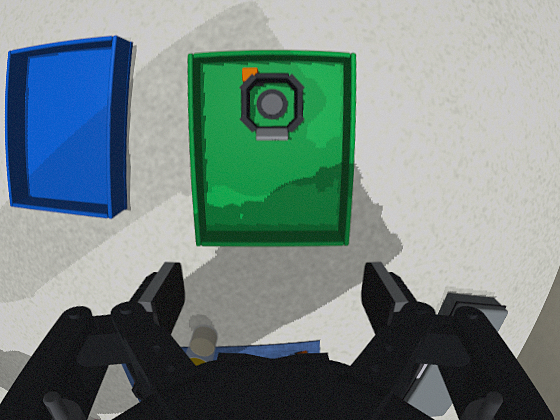

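Guard stands upright in the far half of green, with its rim centre at (272,105). Next is the top-left guard.

>>> servo_tool --pt "1 -0.97 0.074 0 0" --pt "1 -0.97 0.074 0 0" --pt "1 -0.97 0.074 0 0" --pt "1 -0.97 0.074 0 0" --pt "1 -0.97 0.074 0 0" --pt "1 -0.97 0.074 0 0" --pt "1 -0.97 0.074 0 0" --pt "1 -0.97 0.074 0 0" --pt "1 -0.97 0.074 0 0" --pt "1 0 0 0.2 1" --pt "1 0 0 0.2 1" --pt "1 0 0 0.2 1"

```text
time_s: 11.3
ee_pos: [0.6258, 0.0815, 0.1193]
tool_rot: [0.74, 0.673, 0.0, 0.0]
ft_force: [0.4, -0.6, -0.4]
finger_gap: 0.0856
```

>>> servo_tool --pt "1 0 0 0.2 1" --pt "1 0 0 0.2 1" --pt "1 0 0 0.2 1" --pt "1 0 0 0.2 1" --pt "1 0 0 0 1" --pt "1 0 0 0 1" --pt "1 0 0 0 1" --pt "1 0 0 0 1" --pt "1 0 0 0 1" --pt "1 0 0 0 1" --pt "1 0 0 0 1" --pt "1 0 0 0 1"

```text
time_s: 12.5
ee_pos: [0.6257, 0.0818, 0.1034]
tool_rot: [0.949, 0.314, 0.0, -0.0]
ft_force: [0.4, -0.6, -0.4]
finger_gap: 0.0854
```

>>> servo_tool --pt "1 0 0 0 1" --pt "1 0 0 0 1" --pt "1 0 0 0 1" --pt "1 0 0 0 0.5" --pt "1 0 0 0 0"

```text
time_s: 13.0
ee_pos: [0.6257, 0.0818, 0.1033]
tool_rot: [0.98, 0.197, 0.0, -0.0]
ft_force: [-0.2, -0.6, -0.4]
finger_gap: 0.0855
```

```bash
python3 - <<'E'
from h import *
go(.6263,.0802,.0355,22.5); s=snap('wrist','w4')
E
```

```text
t 13.0 pos [0.6257 0.0818 0.1033] toolx yaw 22.7 gap 0.0855 F [-0.2 -0.6 -0.4] tilt [ 0.001  0.    -1.   ] j7 -1.53
tool shift units [-0.01  0.09  3.39] turn units 0.05
```

View pics/w4.png

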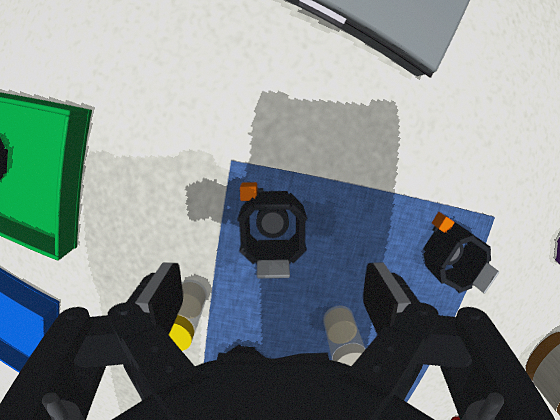

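Centred between the jaws, with both vials behind and outside the finger path. Descend and squeeze.

>>> servo_tool --pt "1 0 0.09 0.85 0" --pt "1 0 0 0.85 0" --pt "1 0 0 0.85 0" --pt "1 0 0 0.84 0" --pt "0 0 0 0 0" --pt "0 0 0 0 0" --pt "0 0 0 0 0" --pt "0 0 0 0 0" --pt "0 0 0 0 0" --pt "0 0 0 0 0"

```text
time_s: 14.05
ee_pos: [0.6268, 0.0799, 0.0354]
tool_rot: [0.98, 0.197, 0.001, 0.0]
ft_force: [-0.0, -0.2, 4.7]
finger_gap: 0.0396
```

```bash
python3 - <<'E'
from h import *
st()
E
```

```text
t 14.05 pos [0.6268 0.0799 0.0354] toolx yaw 22.7 gap 0.0396 F [-0.  -0.2  4.7] tilt [ 0.001  0.    -1.   ] j7 -1.56
```

Gap is 39.6 mm, so this one is hard and goes to red. Lift, rotate and carry.

>>> servo_tool --pt "0 0 0 -1 0" --pt "0 0 0 -1 -1" --pt "0 0 0 -1 -1" --pt "0 0 0 -1 -1" --pt "0 0 0 -1 -1" --pt "0 0 0 0 -1" --pt "0 -0.97 0.05 0 0" --pt "0 -0.97 0.05 0 0" --pt "0 -0.97 0.05 0 0" --pt "0 -0.97 0.05 0 0" --pt "0 -0.97 0.05 0 0" --pt "0 -0.97 0.05 0 0"

```text
time_s: 15.25
ee_pos: [0.544, -0.0042, 0.1345]
tool_rot: [0.931, 0.364, -0.0, 0.0]
ft_force: [-0.2, 0.4, -0.1]
finger_gap: 0.0397
```

>>> servo_tool --pt "0 -0.97 0.05 0 0" --pt "0 -0.97 0.05 0 0" --pt "0 -0.97 0.05 0 0" --pt "0 -0.97 0.05 0 0" --pt "0 -0.97 0.05 0 0" --pt "0 -0.97 0.05 0 0" --pt "0 -0.97 0.05 0 0" --pt "0 0 0 0 -1" --pt "0 0 0 0 -1" --pt "0 0 0 0 -1" --pt "0 0 0 0 -1" --pt "0 0 0 0 -1"

```text
time_s: 16.45
ee_pos: [0.4496, -0.1009, 0.1346]
tool_rot: [0.853, 0.522, -0.0, 0.0]
ft_force: [0.3, 0.8, -0.6]
finger_gap: 0.0396
```

>>> servo_tool --pt "0 0 0 0 -1" --pt "0 0 0 0 -1" --pt "0 0 0 0 -1" --pt "0 0 0 0 -1" --pt "0 0 0 0 -1" --pt "0 0 0 0 -1" --pt "0 0 0 0 -1" --pt "0 0 0 0 -1" --pt "0 0 0 0 -0.5" --pt "0 0 0 0 0"

```text
time_s: 17.45
ee_pos: [0.4497, -0.1008, 0.1346]
tool_rot: [0.664, 0.748, -0.0, 0.0]
ft_force: [0.0, -0.3, 0.3]
finger_gap: 0.0396
```

```bash
python3 - <<'E'
from h import *
go(.4218,-.3388,.038,96.6)
s=snap('wrist','w5')
E
```

```text
t 17.45 pos [ 0.4497 -0.1008  0.1346] toolx yaw 96.8 gap 0.0396 F [ 0.  -0.3  0.3] tilt [-0.  0. -1.] j7 0.2
tool shift units [-11.65  -2.78   4.83] turn units 0.04
```

View pics/w5.png

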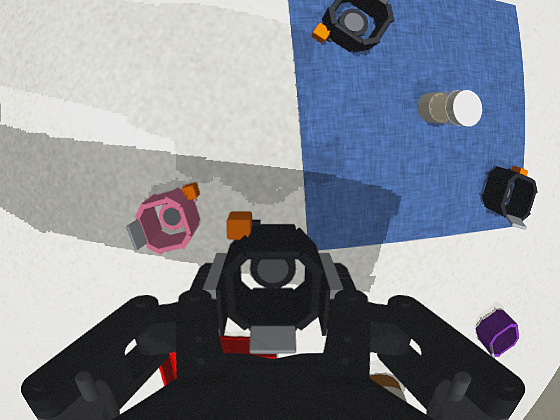

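```bash
python3 - <<'E'
from h import *
s=load('w0')
for p in((380,240),(471,263),(356,325)): print(p,np.round(wonz(s,*p,.03),4))
t=load('top0')
for p in((398,222),): print('cap',np.round(onz(t,*p,.165),3))
s=load('scene0')
im=s['img'];h=cv2.cvtColor(im,cv2.COLOR_RGB2HSV);m=((h[...,0]<4)|(h[...,0]>176))&(h[...,1]>200)
for c,q in cents(m[150:220,150:260],50): print(c,q)
E
```

```text
(380, 240) [ 0.4754 -0.2195  0.03  ]
(471, 263) [ 0.4882 -0.3654  0.03  ]
(356, 325) [ 0.3546 -0.2466  0.03  ]
cap [ 0.588 -0.313  0.165]
[56.13471901 33.01154734] [  29   18   56   31 1299]
```

>>> servo_tool --pt "0 -0.97 -0.22 0 0" --pt "0 -0.97 -0.22 0 0" --pt "0 -0.97 -0.22 0 0" --pt "0 -0.97 -0.22 0 0" --pt "0 -0.97 -0.22 0 0" --pt "0 -0.97 -0.22 0 0" --pt "0 -0.97 -0.22 0 0" --pt "0 -0.97 -0.22 0 0" --pt "0 -0.97 -0.22 0 0" --pt "0 -0.97 -0.22 0 0" --pt "0 -0.97 -0.22 0 0" --pt "0 -0.97 -0.22 0 0"

```text
time_s: 18.7
ee_pos: [0.4244, -0.339, 0.1345]
tool_rot: [0.665, 0.747, -0.0, -0.0]
ft_force: [0.2, 0.9, 0.2]
finger_gap: 0.0398
```

>>> servo_tool --pt "0 0 0 0 0" --pt "0 0 0 1 0" --pt "0 0 0 1 0"

```text
time_s: 19.0
ee_pos: [0.4251, -0.338, 0.0945]
tool_rot: [0.665, 0.747, 0.0, 0.001]
ft_force: [0.5, -0.3, -0.5]
finger_gap: 0.0393
```

```bash
python3 - <<'E'
from h import *
go(.4248,-.3388,.0382,96.6)
s=snap('wrist','w6')
E
```

```text
t 19.0 pos [ 0.4251 -0.338   0.0945] toolx yaw 96.7 gap 0.0393 F [ 0.5 -0.3 -0.5] tilt [-0.001  0.001 -1.   ] j7 0.63
tool shift units [-0.03 -0.02  2.82] turn units 0.02
```

View pics/w6.png

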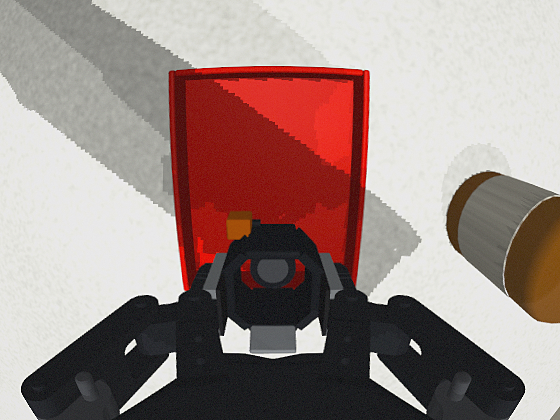

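>>> servo_tool --pt "0 0 0 0.9 0" --pt "0 0 0 0.9 0" --pt "0 0 0 0.7 0" --pt "0 0 0 0.32 0" --pt "0 0 0 0 0" --pt "0.68 0 0 0 0" --pt "0.68 0 0 0 0" --pt "0.68 0 0 0 0" --pt "0.68 0 0 0 0" --pt "0.68 0 0 -0.6 0" --pt "0.68 0 0 -1 0" --pt "0.68 0 0 -1 0"

```text
time_s: 20.25
ee_pos: [0.4246, -0.3382, 0.0914]
tool_rot: [0.664, 0.747, 0.0, -0.0]
ft_force: [0.2, -0.3, -0.0]
finger_gap: 0.058
```

>>> servo_tool --pt "0.68 0 0 -1 0" --pt "0.68 0 0 -1 0" --pt "1 0.9 0 -0.5 0" --pt "1 1 0 0 0" --pt "1 1 0 0 0" --pt "1 1 0 0 0"

```text
time_s: 20.85
ee_pos: [0.4153, -0.2595, 0.1405]
tool_rot: [0.664, 0.747, 0.0, 0.0]
ft_force: [-0.3, 0.5, -0.2]
finger_gap: 0.0852
```

```bash
python3 - <<'E'
from h import *
go(.6569,-.059,.1,84.7)
E
```

```text
t 20.85 pos [ 0.4153 -0.2595  0.1405] toolx yaw 96.7 gap 0.0852 F [-0.3  0.5 -0.2] tilt [-0.  0. -1.] j7 0.54
tool shift units [ 8.54 13.17  2.03] turn units 3.01
```

>>> servo_tool --pt "1 0.61 0.94 0 0" --pt "1 0.61 0.94 0 0" --pt "1 0.61 0.94 0 0" --pt "1 0.61 0.94 0 0" --pt "1 0.61 0.94 0 0" --pt "1 0.61 0.94 0 0" --pt "1 0.61 0.94 0 0" --pt "1 0.61 0.94 0 0" --pt "1 0.61 0.94 0 0" --pt "1 0.61 0.94 0 0" --pt "1 0.61 0.94 0 0" --pt "1 0.61 0.94 0 0"

```text
time_s: 22.05
ee_pos: [0.6225, -0.0875, 0.1401]
tool_rot: [0.664, 0.748, -0.0, -0.0]
ft_force: [-0.1, 0.7, -0.4]
finger_gap: 0.0851
```

>>> servo_tool --pt "1 0.61 0.94 0 0" --pt "1 0.61 0.94 0 0" --pt "1 0 0 0.6 1" --pt "1 0 0 0.6 1" --pt "1 0 0 0.6 1" --pt "1 0 0 0 0"

```text
time_s: 22.65
ee_pos: [0.6553, -0.0595, 0.1023]
tool_rot: [0.739, 0.674, -0.001, -0.001]
ft_force: [-0.3, -0.4, -0.6]
finger_gap: 0.0855
```

```bash
python3 - <<'E'
from h import *
s=snap('wrist','w7');go(.6569,-.059,.0355,84.7)
snap('top','top1')
E
```

```text
t 22.7 pos [ 0.6559 -0.0596  0.1034] toolx yaw 84.8 gap 0.0857 F [1.1 0.1 0.1] tilt [ 0.    -0.002 -1.   ] j7 -0.22
tool shift units [0.03 0.05 3.4 ] turn units 0.04
```

View pics/w7.png

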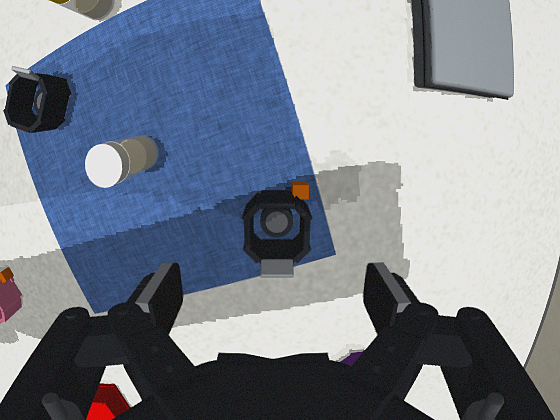

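View pics/top1.png

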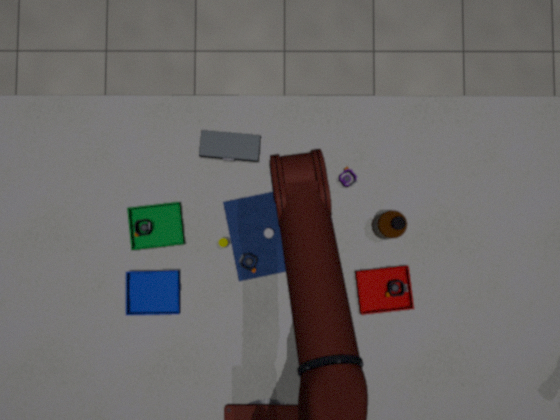

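The top view shows one guard in green and one in red, everything else undisturbed. The top-right guard is centred, and its lug on the right with the wing down confirms it is left-handed.

>>> servo_tool --pt "1 0 0.1 0.85 0" --pt "1 0 0 0.85 0" --pt "1 0 0 0.85 0" --pt "1 0 0 0.84 0" --pt "0 0 0 0 0" --pt "0 0 0 0 0" --pt "0 0 0 0 0" --pt "0 0 0 0 0" --pt "0 0 0 0 0" --pt "0 0 0 0 0" --pt "0 0 0 0 0"

```text
time_s: 23.85
ee_pos: [0.6595, -0.0605, 0.0373]
tool_rot: [0.739, 0.674, 0.001, 0.001]
ft_force: [-0.1, 0.0, 5.8]
finger_gap: 0.0394
```

```bash
python3 - <<'E'
from h import *
st()
E
```

```text
t 23.85 pos [ 0.6595 -0.0605  0.0373] toolx yaw 84.7 gap 0.0394 F [-0.1  0.   5.8] tilt [ 0.     0.002 -1.   ] j7 -0.25
```

Hard again (39.4 mm), so it goes to red, in the near half.

>>> servo_tool --pt "0 0 0 -1 0" --pt "0 0 0 -1 0" --pt "0 0 0 -1 -1" --pt "0 0 0 -1 -1" --pt "0 0 0 -1 -1" --pt "0 -0.65 -0.95 0 0" --pt "0 -0.65 -0.95 0 0" --pt "0 -0.65 -0.95 0 0" --pt "0 -0.65 -0.95 0 0" --pt "0 -0.65 -0.95 0 0" --pt "0 -0.65 -0.95 0 0" --pt "0 -0.65 -0.95 0 0"

```text
time_s: 25.05
ee_pos: [0.5364, -0.167, 0.1362]
tool_rot: [0.664, 0.747, -0.0, -0.0]
ft_force: [1.2, -0.0, -1.3]
finger_gap: 0.0394
```

>>> servo_tool --pt "0 -0.65 -0.95 0 0" --pt "0 -0.65 -0.95 0 0" --pt "0 -0.65 -0.95 0 0" --pt "0 -0.65 -0.95 0 0" --pt "0 -0.65 -0.95 0 0" --pt "0 -0.65 -0.95 0 0" --pt "0 -0.65 -0.95 0 0" --pt "0 0 0 0 0" --pt "0 0 0 0 0"

```text
time_s: 25.95
ee_pos: [0.4157, -0.2725, 0.1363]
tool_rot: [0.665, 0.747, 0.0, -0.0]
ft_force: [0.4, -0.6, -0.1]
finger_gap: 0.0396
```

```bash
python3 - <<'E'
from h import *
s=snap('wrist','w8');go(.4172,-.273,.0395,96.6)
E
```

```text
t 26.0 pos [ 0.4163 -0.272   0.1364] toolx yaw 96.7 gap 0.0395 F [ 0.3  0.1 -0.3] tilt [ 0.  0. -1.] j7 0.55
tool shift units [-0.06  0.04  4.84] turn units 0.03
```

View pics/w8.png

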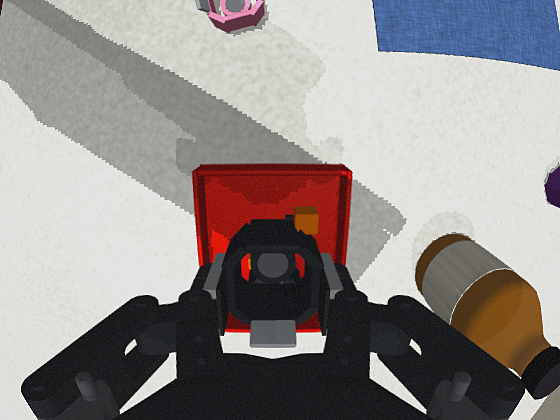

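>>> servo_tool --pt "0 0 0 1 0" --pt "0 0 0 1 0" --pt "0 0 0 1 0" --pt "0 0 0 0.9 0" --pt "0 0 0 0.6 0" --pt "0 0 0 0.32 0" --pt "0 0 0 0 0" --pt "0.68 0 0 0 0" --pt "0.68 0 0 0 0" --pt "0.68 0 0 0 0" --pt "0.68 0 0 0 0" --pt "0.68 0 0 -0.6 0"

```text
time_s: 27.2
ee_pos: [0.4151, -0.2719, 0.0513]
tool_rot: [0.664, 0.747, -0.0, -0.001]
ft_force: [-0.1, 0.2, 0.6]
finger_gap: 0.0581
```

>>> servo_tool --pt "0.68 0 0 -1 0" --pt "0.68 0 0 -1 0" --pt "0.68 0 0 -1 0" --pt "0.68 0 0 -1 0" --pt "1 0.9 0 -0.3 0"

```text
time_s: 27.7
ee_pos: [0.4148, -0.2564, 0.1409]
tool_rot: [0.665, 0.746, 0.0, 0.002]
ft_force: [0.4, -0.5, -0.8]
finger_gap: 0.0709
```

```bash
python3 - <<'E'
from h import *
go(.4929,.0496,.12,64)
E
```

```text
t 27.7 pos [ 0.4148 -0.2564  0.1409] toolx yaw 96.6 gap 0.0709 F [ 0.4 -0.5 -0.8] tilt [-0.003  0.003 -1.   ] j7 0.53
tool shift units [14.76  5.62  1.02] turn units 8.14
```

>>> servo_tool --pt "1 0.98 0.37 0 0" --pt "1 0.98 0.37 0 0" --pt "1 0.98 0.37 0 0" --pt "1 0.98 0.37 0 0" --pt "1 0.98 0.37 0 0" --pt "1 0.98 0.37 0 0" --pt "1 0.98 0.37 0 0" --pt "1 0.98 0.37 0 0" --pt "1 0.98 0.37 0 0" --pt "1 0.98 0.37 0 0" --pt "1 0.98 0.37 0 0" --pt "1 0.98 0.37 0 0"

```text
time_s: 28.9
ee_pos: [0.4739, -0.0089, 0.1381]
tool_rot: [0.664, 0.748, -0.0, -0.0]
ft_force: [1.2, -0.3, 0.8]
finger_gap: 0.0855
```

>>> servo_tool --pt "1 0.98 0.37 0 0" --pt "1 0.98 0.37 0 0" --pt "1 0.98 0.37 0 0" --pt "1 0 0 0.25 1" --pt "1 0 0 0.25 1" --pt "1 0 0 0.25 1" --pt "1 0 0 0.25 1" --pt "1 0 0 0.25 1" --pt "1 0 0 0.25 1" --pt "1 0 0 0.25 1" --pt "1 0 0 0.2 1" --pt "1 0 0 0 0"

```text
time_s: 30.1
ee_pos: [0.4886, 0.0511, 0.0986]
tool_rot: [0.845, 0.535, -0.001, -0.0]
ft_force: [-0.2, 0.8, -0.4]
finger_gap: 0.0856
```

```bash
python3 - <<'E'
from h import *
s=snap('wrist','w9');go(.4929,.0496,.0355,64)
E
```

```text
t 30.15 pos [0.4889 0.051  0.0989] toolx yaw 64.9 gap 0.0854 F [ 0.3 -0.3  0.1] tilt [-0.    -0.001 -1.   ] j7 -0.75
tool shift units [0.02 0.21 3.17] turn units 0.21
```

View pics/w9.png

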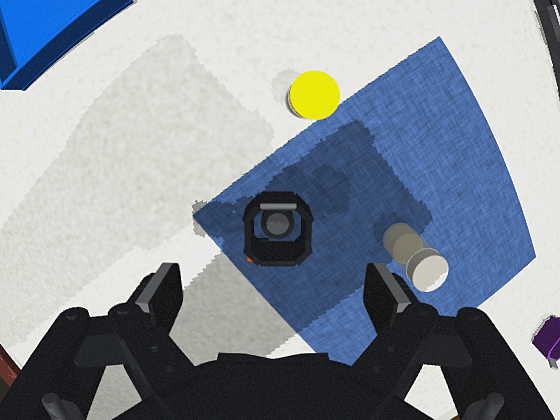

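Wing up with the lug at lower-left (249,260), so left-handed. It's aligned, and the white vial clears the right finger by about 20 mm.

>>> servo_tool --pt "1 0 0.15 0.8 0.2" --pt "1 0 0 0.8 0" --pt "1 0 0 0.8 0" --pt "1 0 0 0.77 0" --pt "0 0 0 0 0" --pt "0 0 0 0 0" --pt "0 0 0 0 0" --pt "0 0 0 0 0" --pt "0 0 0 0 0" --pt "0 0 0 0 0" --pt "0 0 0 0 0"

```text
time_s: 31.25
ee_pos: [0.4933, 0.0493, 0.037]
tool_rot: [0.848, 0.529, 0.001, 0.001]
ft_force: [-2.7, -0.8, 9.7]
finger_gap: 0.0313
```

```bash
python3 - <<'E'
from h import *
go(.411,.304,.1355,90)
E
```

```text
t 31.25 pos [0.4933 0.0493 0.037 ] toolx yaw 63.9 gap 0.0313 F [-2.7 -0.8  9.7] tilt [ 0.001  0.002 -1.   ] j7 -0.83
tool shift units [ 9.64 -9.28 -4.93] turn units -6.52
```

Soft (31.3 mm) and left-handed, so it goes to blue.

>>> servo_tool --pt "0 0 0 -1 0" --pt "0 0 0 -1 0" --pt "0 0 0 -1 -1" --pt "0 0 0 -1 -1" --pt "0 0 0 -1 -1" --pt "0 0 0 0 -1" --pt "0 0 0 0 -1" --pt "0 0 0 0 -1" --pt "0 0 0 0 -0.5" --pt "0 0.98 -0.32 0 0" --pt "0 0.98 -0.32 0 0" --pt "0 0.98 -0.32 0 0"

```text
time_s: 32.45
ee_pos: [0.4732, 0.1086, 0.1362]
tool_rot: [0.708, 0.707, 0.0, 0.0]
ft_force: [0.6, 0.6, -0.1]
finger_gap: 0.0308
```

>>> servo_tool --pt "0 0.98 -0.32 0 0" --pt "0 0.98 -0.32 0 0" --pt "0 0.98 -0.32 0 0" --pt "0 0.98 -0.32 0 0" --pt "0 0.98 -0.32 0 0" --pt "0 0.98 -0.32 0 0" --pt "0 0.98 -0.32 0 0" --pt "0 0.98 -0.32 0 0" --pt "0 0.98 -0.32 0 0" --pt "0 0.98 -0.32 0 0" --pt "0 0 0 0 0"

```text
time_s: 33.55
ee_pos: [0.4083, 0.3069, 0.1364]
tool_rot: [0.706, 0.708, 0.001, -0.0]
ft_force: [-0.4, -0.2, 0.9]
finger_gap: 0.0307
```

```bash
python3 - <<'E'
from h import *
s=snap('wrist','w10');go(.411,.304,.0395,90)
E
```

```text
t 33.6 pos [0.409  0.3054 0.1361] toolx yaw 90.1 gap 0.0308 F [ 0.1 -0.5  0.1] tilt [ 0.001  0.001 -1.   ] j7 -0.89
tool shift units [-0.07  0.1   4.83] turn units 0.02
```

View pics/w10.png

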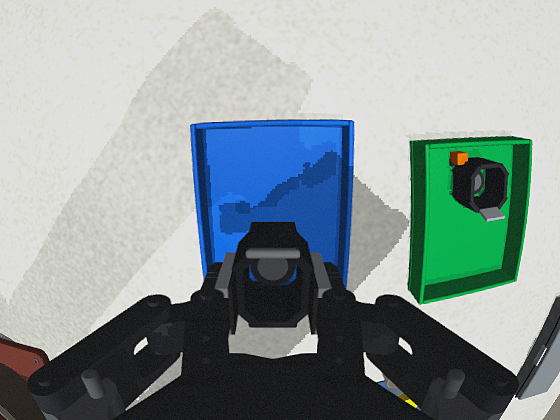

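Guard held and centred over blue (tray spans columns 190–355). Lower and release.

>>> servo_tool --pt "0 0 0.05 1 0" --pt "0 0 0.05 1 0" --pt "0 0 0 1 0" --pt "0 0 0 0.9 0" --pt "0 0 0 0.6 0" --pt "0 0 0 0.32 0" --pt "0 0 0 0 0" --pt "0.68 0 0 0 0" --pt "0.68 0 0 0 0" --pt "0.68 0 0 0 0" --pt "0.68 0 0 0 0" --pt "0.68 0 0 -0.6 0"

```text
time_s: 34.8
ee_pos: [0.4107, 0.3034, 0.0505]
tool_rot: [0.708, 0.707, -0.001, -0.0]
ft_force: [0.1, 0.9, 0.3]
finger_gap: 0.0582
```

>>> servo_tool --pt "0.68 0 0 -1 0" --pt "0.68 0 0 -1 0" --pt "0.68 0 0 -1 0" --pt "0.68 0 0 -1 0" --pt "0.68 0.2 1 -1 0" --pt "0.68 0 1 -1 0" --pt "1 0 1 -0.5 0" --pt "1 0 1 0 0" --pt "1 -1 1 0 0" --pt "1 -1 1 0 0" --pt "1 -1 1 0 0" --pt "1 0 0 0 0"

```text
time_s: 36.0
ee_pos: [0.5544, 0.2438, 0.1816]
tool_rot: [0.71, 0.705, -0.0, 0.001]
ft_force: [0.6, -0.2, 0.5]
finger_gap: 0.0853
```

```bash
python3 - <<'E'
from h import *
st();a=snap('top','top2');b=snap('scene','scene2');snap('wrist','w11')
for n,f,(y,x,hh,ww) in(('top',a,(120,110,210,320)),('sc',b,(140,140,160,340))):
    i=f['img'][y:y+hh,x:x+ww,::-1].astype(float)*(1.9 if n=='top' else 1.3)
    k=min(800/ww,600/hh); cv2.imwrite(f'pics/{n}2z.png',np.clip(cv2.resize(i,None,fx=k,fy=k,interpolation=cv2.INTER_CUBIC),0,255).astype('uint8'))
E
```

```text
t 36.0 pos [0.5544 0.2438 0.1816] toolx yaw 89.6 gap 0.0853 F [ 0.6 -0.2  0.5] tilt [-0.001  0.001 -1.   ] j7 -0.7
```

View pics/top2z.png

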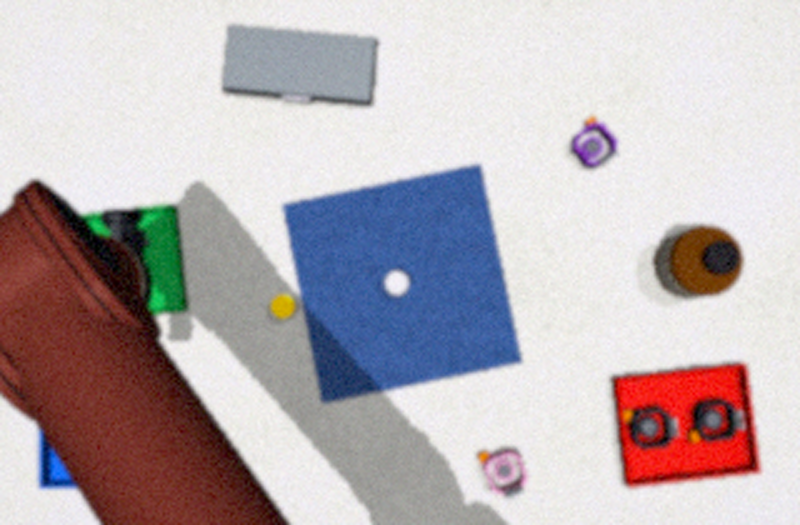

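View pics/sc2z.png

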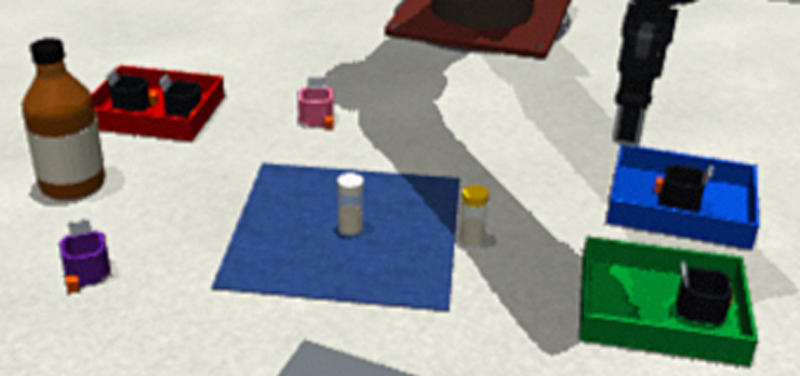

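All four stand upright: two in red, one in blue, one in green. The vials, bottle and decoys are standing. A quick numeric check on the bystanders before handing in.

```bash
python3 - <<'E'
from h import *
for f in('scene0','scene2'):
    h=cv2.cvtColor(load(f)['img'],cv2.COLOR_RGB2HSV);H,S,V=[h[...,i].astype(int) for i in range(3)]
    print(f,'yel',[np.round(c,1) for c,_ in cents((H>20)&(H<33)&(S>190)&(V>120),15)],'bottle',[np.round(c,1) for c,q in cents((H>3)&(H<16)&(S>150)&(V<190)&(V>40),150)],
     'white',[np.round(c+[280,205],1) for c,_ in cents(((S<40)&(V>190))[205:225,280:298],10)])
a=cv2.cvtColor(load('scene0')['img'],7).astype(int);b=cv2.cvtColor(load('scene2')['img'],7).astype(int);d=abs(a-b)
print('slide box diff',d[285:345,250:350].mean(),'bottle diff',d[155:225,150:186].mean())
print(robot.finish_job())
E
```

```text
scene0 yel [array([341.6, 221.4])] bottle [array([89.6, 83.3]), array([114.7,  86.2]), array([120.9, 115.7]), array([366.1, 149.8]), array([163.6, 183.3])] white []
scene2 yel [array([341.5, 221.1])] bottle [array([90. , 83.3]), array([114.8,  86.2]), array([121.4, 115.6]), array([345.8, 148.7]), array([163.9, 183.4])] white [array([288.6, 215.9])]
slide box diff 7.869 bottle diff 9.258333333333333
the job is handed in; nothing more can be done
None
```

All four eyeguards are sorted and the job is handed in, at about 36 s of the 72 s allowed.

| Guard (position on mat, seen from above) | Grip width | Result | Tray |
|---|---|---|---|
| Lower right | 30.8 mm | soft, right-handed | green |
| Upper left | 39.6 mm | hard | red, far half |
| Upper right | 39.4 mm | hard | red, near half |
| Lower left | 31.3 mm | soft, left-handed | blue |

**Placement:** The last overview pictures show every guard upright on its tray floor. The two in red stand side by side, with a calculated gap of about 13 mm. The gripper was open and about 180 mm up, touching nothing. The highest force I saw reported was about 10 N, when the fingertips brushed the mat during a squeeze.

**Bystanders:** In the scene pictures the yellow vial and bottle are within half a pixel of where they started. The white vial is standing, but my check missed it in the first picture, so I could only judge it by eye. The slide box and bottle areas showed only a small before/after image difference, which I took to be picture noise. The pink and purple look-alikes were not touched.

**Measurements that disagreed:** The top and wrist cameras put the green and red tray centres 3–5 mm apart. For green I used a middle value and for red mostly the wrist value, and both fitted.

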